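# Load the dry-air dock and lock its regulator

## Task

Stack the tray that has the corner pins and the upright handle on the tray in the dry-air dock, setting it down gently so that its pins drop into the corner sockets and it sits fully home. Then turn the regulator knob until its pointer stands at the steel index mark, and only then pull the knob straight up, all the way out, to lock it there. Carry the tray level and leave the other things on the bench where they are.

Things in the scene. Friction and masses are not known exactly. Their poses are not given: they have to be found in the camera images.
- tray_grip (a point): Grip point of the loose grey tray to be stacked, 140 x 100 mm (x, y), 66 mm tall. Its upright handle runs along x in the middle: 72 mm long, 10 mm thick (y), up to 26 mm above the rim. This point is on the tray's centre, 16 mm below the handle's top, 36 mm above the tray's inner floor, 50 mm above the bench at the start. Side walls end 10 mm below it; 40 mm free each side of the handle. z up.
- dock_seat (a point): Centre of the dock's top plane, 64 mm above the bench. The dock is a fixed grey base, 170 x 130 x 30 mm, carrying a fixed lower tray, 140 x 100 mm (x, y), 34 mm high. Square sockets, 13.5 mm wide, 16 mm deep, open in this plane at x = +-58, y = +-38 mm. Seated, the loose tray's underside lies in this plane, its x axis parallel to this x axis, either way round; tray_grip is 40 mm above.
- knob_grip (a point): On the axis of the regulator's round black knob cap, at the height to grip: 40 mm in diameter, 36 mm high, upright axis; this point is 24 mm above its lower edge (102 mm above the bench while pushed in). Can be gripped across any diameter. Apart from the gauge, the rest of the regulator ends 22 mm or more below this point. The cap turns with the pointer and slides straight up by 12 mm.
- regulator_gauge (a point): Centre of the regulator's upright round pressure gauge, 50 mm in diameter, 20 mm thick, 63 mm from the knob axis on the regulator's +x side; near face 53 mm from the axis, top 113 mm above the bench. Wide-open fingers closing along this x axis may hit it. x points from the knob axis to the gauge, z up. Fixed.
- pointer_tip (a point): Tip of the knob's pointer, a small white bar on the black skirt below the cap, 36 mm from the knob axis and 76 mm above the bench; turns with the knob. Its own -x axis points outward from the axis.
- mark_tip (a point): Inner tip of the index mark, a small raised steel block clipped on the rim of the dark round dial plate, 36 mm from the knob axis and 76 mm above the bench (the block reaches from 39 to 55 mm from the axis, its top 80 mm above the bench). When the pointer stands at the mark, pointer_tip and this point coincide. Fixed.
- knob_turn (a joint): Turn of the knob, rad, counter-clockwise seen from above positive; 0 = pointer straight away from the gauge. Stops at +-1.7. Stays where it is left; about 0.08 N m to turn. At the start the mark is always counter-clockwise of the pointer, by 0.7 to 2.6 rad; a large turn needs a second grasp.
- knob_pull (a joint): How far the knob is pulled up, m: 0 = pushed in, 0.012 = fully out (stop). It stays where it is left; about 6 N to pull.
- stand: Fixed magnifier stand: steel pole 12 mm in diameter and 294 mm high on a round foot 60 mm in diameter, its origin at the foot's underside; a short arm with a lens at the top reaches about 110 mm in +x, away from the robot.
- flux_bottle: Bystander: slim brown bottle, 30 mm in diameter, 130 mm tall; origin at its underside.
- cleaner_bottle: Bystander: slim white bottle, 32 mm in diameter, 150 mm tall; origin at its underside.
- multimeter: Bystander: black multimeter lying flat, 70 x 130 x 36 mm; origin at its underside.
- plain_tray: Bystander: smaller open grey tray without pins or handle, 110 x 80 x 30 mm; not the one to stack.
- paste_jar: Bystander: jar 56 mm in diameter, 55 mm tall.
- screwdriver: Bystander: screwdriver lying flat, 180 mm long.
- spanner: Bystander: spanner lying flat, 160 mm long.
- pliers: Bystander: pliers lying flat, 140 mm long.
- tray_under (a point): Centre of the loose tray's flat underside, 40 mm below tray_grip, same axes. Four tapered pins, 8 mm thick and 10 mm long, stand down from it at x = +-58, y = +-38 mm; at the start the tray stands on them. The tray is the same turned half round. 0.25 to 0.5 kg. Seated, this point coincides with dock_seat.
Mind the look-alikes: they are no part of the job. What is shaped like the part that bears knob_grip but red or turquoise is not meant.

How it is judged:
By the outcome, as a careful person would: the job done as asked, in the order asked, and still so for the second after the job is handed in, with the robot touching nothing.
It also fails if it takes over 69 s, if anything falls off the work surface, if the arm or the gripper's body presses on something with over 40 N, if the wrist force passes 120 N, or if a joint passes its speed limit or range.

## Robot

A 7-joint arm with a two-finger parallel gripper is mounted at the origin on the work surface. World frame = base frame: x ahead of the robot, y to its left, z up, the work surface at z = 0. Lengths are in mm, angles in degrees, forces in N, time in s.
With the tool pointing down it reaches from about 425 to 925 mm from the base axis. Payload 6.8 kg.
Tool frame: the origin (TCP) lies on the centre line of the jaws, within the pads' length; the fingertips stand 8 mm ahead of it and the grasp point (between the pads) lies 11 mm behind it; z points along the fingers, y is the line along which they close (so a half turn about z gives the same grasp; the last joint's range is limited). The gripper opens to 88 mm and grips with 3 to 60 N. Pads are 20 mm wide; open, the fingers measure 115 mm over their backs; the gripper's body (75 mm by 178 mm) begins 61 mm behind the grasp point.
Start: joints at [-71.396, 27.33, 1.283, 89.118, -0.659, 63.558, -4.761], TCP at [283.103, 612.781, 199.864] pointing down, gripper open.
Joint ranges: [-169.35, 169.35], [-19.33, 120.38], [-80.79, 83.38], [13.8, 139.57], [-78.32, 258.32], [9.67, 109.79], [-169.56, 169.56]. Speed limits (degrees/s): [136.94, 136.94, 180, 180, 180, 180, 180].

## Interface

Orientations are given as [roll, pitch, yaw] about the fixed x, y, z axes, in that order (R = Rz(yaw) Ry(pitch) Rx(roll)).
In Python, from cell import robot, camera, camera_model gives the robot as it stands. The module is installed in compiled form; this text tells all that it offers.
- The arm moves only by the tool drive_tool, never from a script. Its argument "deltas" is a list of rows, each a list of 7 numbers: the shift along the tool's x, y, z in units of 30 cm (1.0 is 30 cm), then the turn, a rotation vector about the tool's x, y, z in units of 30 degrees (1.0 is 30 degrees), then the opening, from -1 (shut) to 1 (fully open). In form: [[tx, ty, tz, wx, wy, wz, jaw], ...]. A call has 1 to 20 rows; each row is the pose to reach, as a shift and turn from the pose commanded when the call began, along the tool's axes at that moment; what a row does not reach only later rows make up. A row lasts 1/8 s, in which the tool goes at most 62.5 mm and 10.7 degrees, less where a joint would pass 70% of its speed; a pose out of reach is approached as far as the arm can. A call with a number of a shift or a turn outside -1 to 1 is refused whole. A call with a gripper value outside its range is refused whole. The fingers move at their own pace and stop on an object; the grip force is fixed at half the most. Time passes only in rows, so rows that repeat a pose let the fingers close. It gives the time, the measured TCP pose, the force, the opening and the grip force at its end, in the units of the state.
- robot.observe(): the state, without advancing time (a new reading comes with each control period).
- camera(name): name is "side" or "top" or "wrist"; returns the picture (480x640x3 uint8, blue, green, red); there is no depth.
- camera_model(name): a dict with "K" (3x3 intrinsics, pixels), "k1" (the pictures are not rectified: a ray, as slopes to the right and down, at radius r is drawn at 1 + k1 r^2 times it, then the intrinsics apply), "extrinsics" (4x4, takes a point from world to camera coordinates); the wrist camera has in their place "mount" (4x4, takes a point from camera to tool coordinates, whose origin is the TCP and whose axes are the flange's). Camera axes: x right, y up, looking along -z (the intrinsics and any distortion apply to the point x, -y, -z); pixel columns grow to the right and rows downward; lengths in mm; the calibration is good to about 2 mm. A picture is of the moment at which its call begins: read the wrist's pose just before it. camera_model takes no time and is no camera call.
- robot.sign_off(): hands the job in; it is judged then, once.
The state is a dict: "time": time; "joints": joint angles; "qd": joint speeds; "effort": joint torques, N m; "tcp_pos": TCP position; "tool_rot": TCP orientation; "contact_force": force on the tool from outside, world axes, zero at the start; "moment": the same for the moment, N m; "grip_width": finger opening in mm; "finger_force": force on a finger pad.
Only numpy, scipy, OpenCV 4.12 (cv2) and the standard library are available. Lean on these libraries where they do the work, as an engineer would, in place of code of your own. Each camera call takes 0.05 s, during which the arm holds its last target. There are 200 camera calls.

## Working session

There is one attempt and no reset: what is moved stays moved. The work goes in short steps, Python scripts to look and compute and a tool call to move; the robot and the scene stay as the last step left them, time stands still between calls to the robot, and variables do not carry over. Pictures are saved under pics/ and viewed, at most 10 in all, crops included, and the job is handed in when it is done.

Besides the shell and the picture viewer there is one more tool, called in YAML: its name, and indented under it one key for each argument. drive_tool: Moves the arm, as the interface text tells. Its arguments: {"type":"object","properties":{"deltas":{"type":"array","items":{"type":"array","items":{"type":"number"}}}},"required":["deltas"]}

```bash
mkdir -p pics; python3 - <<'E'
from cell import robot,camera,camera_model
import cv2,numpy as np
s=robot.observe();print({k:np.round(v,3).tolist() for k,v in s.items()})
for n in("side","top","wrist"):
    cv2.imwrite(f"pics/{n}0.png",camera(n));m=camera_model(n)
    print(n,{k:np.round(v,4).tolist() for k,v in m.items()})
E
```

```text
{'time': 0.0, 'joints': [-71.397, 27.377, 1.28, 89.177, -0.659, 63.559, -4.761], 'qd': [-0.032, -0.029, 0.033, -0.042, 0.09, 0.025, 0.019], 'effort': [-0.002, -58.285, 1.533, -27.262, -0.054, 0.017, 0.0], 'tcp_pos': [282.847, 612.175, 198.883], 'tool_rot': [-179.896, 0.008, 155.205], 'contact_force': [-0.013, -0.569, 0.08], 'moment': [0.014, -0.002, 0.002], 'finger_force': 0.0, 'grip_width': 87.865}
side {'K': [[573.0613, 0.0, 314.4414], [0.0, 573.0613, 240.2234], [0.0, 0.0, 1.0]], 'k1': -0.0138, 'extrinsics': [[0.9907, -0.1351, -0.0174, -492.2804], [0.0809, 0.4807, 0.8732, -153.0667], [-0.1096, -0.8664, 0.4871, -1422.0591], [0.0, 0.0, 0.0, 1.0]]}
top {'K': [[482.6713, 0.0, 308.7995], [0.0, 482.6713, 236.1563], [0.0, 0.0, 1.0]], 'k1': -0.0255, 'extrinsics': [[-0.0224, -0.9997, -0.0031, 59.0389], [0.9908, -0.0226, 0.1331, -551.2517], [-0.1331, -0.0001, 0.9911, -1129.101], [0.0, 0.0, 0.0, 1.0]]}
wrist {'K': [[364.4315, 0.0, 321.4322], [0.0, 364.4315, 238.3612], [0.0, 0.0, 1.0]], 'k1': -0.0046, 'mount': [[0.001, 0.9648, 0.263, 71.2453], [1.0, -0.0009, -0.0005, -1.4884], [-0.0003, 0.263, -0.9648, -184.8671], [0.0, 0.0, 0.0, 1.0]]}
```

View pics/top0.png

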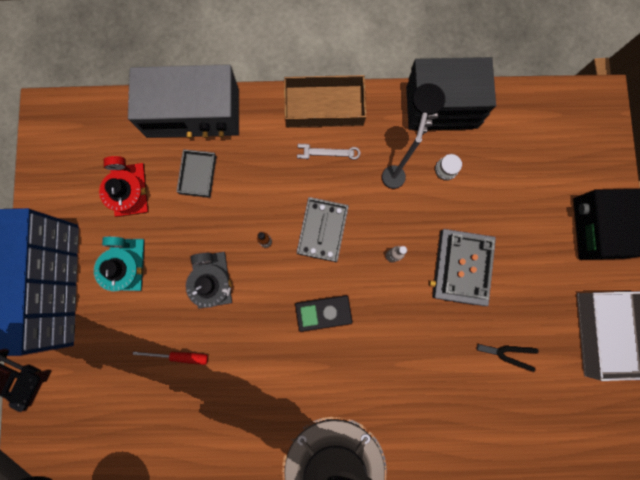

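View pics/side0.png

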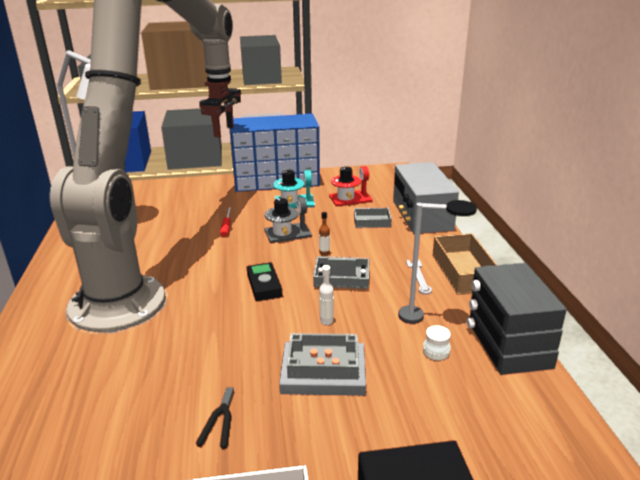

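The top picture shows:
- **Regulators:** red (122,190), turquoise (117,268) and grey/black (208,285). The grey one is meant, because the red and turquoise ones are excluded.
- **Trays:** one with handle and corner features (323,230), a plain one (197,174) and the dock (465,266). The one at (323,230) is the one to stack.

I'll confirm these in one enlarged composite.

```bash
python3 - <<'E'
import cv2,numpy as np
im=cv2.imread("pics/top0.png")
def c(x,y,w,h,f):return cv2.resize(im[y:y+h,x:x+w],None,fx=f,fy=f,interpolation=cv2.INTER_CUBIC)
# tray 290..354 x 195..265 ; dock 425..505 x 225..310; regulator 180..240 x 245..315
a=c(293,194,60,75,4);b=c(427,225,75,85,4)
r=c(176,245,70,70,8)
out=np.zeros((600,800,3),np.uint8)
out[:300,:240]=a;out[:340,240:540]=b  # f4
cv2.imwrite("pics/comp.png",np.vstack([np.hstack([cv2.resize(im[194:269,290:365],(400,400),interpolation=2),cv2.resize(im[228:308,424:504],(400,400),interpolation=2)])]))
out=np.zeros((600,800,3),np.uint8)
out[:300,:300]=cv2.resize(im[194:269,286:361],(300,300),interpolation=2)
out[300:,:300]=cv2.resize(im[228:308,426:506],(300,300),interpolation=2)
out[:500,300:]=cv2.resize(im[245:315,174:244],(500,500),interpolation=2)
cv2.imwrite("pics/comp.png",out)
E
```

```text
(no output)
```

View pics/comp.png

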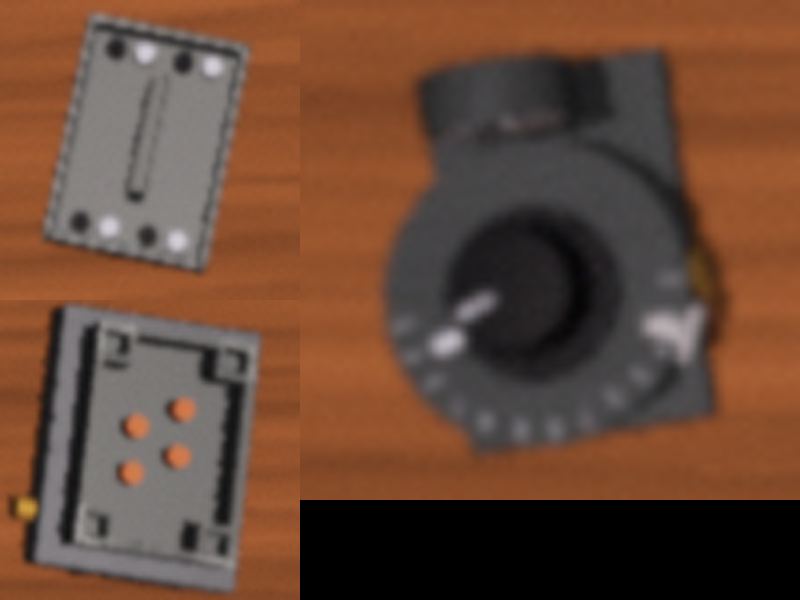

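The crop confirms it. The tray has the handle and four pin spots. The grey regulator has a black cap, its white pointer is at crop (447,343) and the steel mark is at (670,330). The dock has four sockets. Next are rough positions.

```bash
cat > h.py <<'E'
import numpy as np,cv2
from cell import robot,camera,camera_model
from scipy.spatial.transform import Rotation as R
def rot(s): return R.from_euler('xyz',s['tool_rot'],degrees=True)
def pose(s):
    T=np.eye(4);T[:3,:3]=rot(s).as_matrix();T[:3,3]=s['tcp_pos'];return T
def cam(n,T=None):
    m=camera_model(n)
    C=T@np.array(m['mount']) if n=='wrist' else np.linalg.inv(np.array(m['extrinsics']))
    return m,C          # C: camera->world
def p2w(n,uv,z,T=None):
    m,C=cam(n,T);out=[]
    uv=np.atleast_2d(np.array(uv,float));zs=np.broadcast_to(z,len(uv))
    d=cv2.undistortPoints(uv[:,None],np.array(m['K']),np.array([m['k1'],0,0,0,0.]))[:,0]
    for (a,b),zz in zip(d,zs):
        v=C[:3,:3]@[a,-b,-1];out.append(C[:3,3]+v*(zz-C[2,3])/v[2])
    return np.array(out)
def w2p(n,P,T=None):
    m,C=cam(n,T);q=(np.atleast_2d(P)-C[:3,3])@C[:3,:3]
    q=q*[1,-1,-1]
    return cv2.projectPoints(q[:,None],np.zeros(3),np.zeros(3),np.array(m['K']),np.array([m['k1'],0,0,0,0.]))[0][:,0]
def delta(target,yaw):
    """row numbers to reach TCP target pointing down with yaw from now"""
    s=robot.observe();r=rot(s);d=r.inv().apply(np.array(target)-s['tcp_pos'])/300
    w=(r.inv()*R.from_euler('xyz',[180,0,yaw],degrees=True)).as_rotvec(degrees=True)/30
    return np.round(d,4).tolist(),np.round(w,4).tolist()
E
python3 - <<'E'
from h import *
c1=lambda x,y:(286+x/4,194+y/4)
c2=lambda x,y:(426+x/3.75,228+(y-300)/3.75)
c3=lambda x,y:(174+(x-300)/7.143,245+y/7.143)
t=p2w('top',[c1(93,15),c1(248,48),c1(204,270),c1(45,238)],40);print('tray',t.round(1),t.mean(0))
print('handle',p2w('top',[c1(157,78),c1(135,195)],66).round(1))
d=p2w('top',[c2(117,346),c2(232,360),c2(212,541),c2(92,524)],64);print('sock',d.round(1),d.mean(0))
k=p2w('top',[c3(512,287)],114)[0];print('knob',k)
print('ptr,mark',p2w('top',[c3(430,350),c3(650,320)],76))
print('gauge',p2w('top',[c3(510,80)],113))
print('bottles',p2w('top',[(264,244),(404,252)],[130,150]),p2w('top',[(393,177),(428,100)],[5,294]))
E
```

```text
tray [[646.4  43.4  40. ]
 [623.8 -50.3  40. ]
 [489.3 -19.5  40. ]
 [510.7  75.2  40. ]] [567.54830422  12.19217376  40.        ]
handle [[601.8   6.4  66. ]
 [532.3  21.2  66. ]]
sock [[ 531.  -303.3   64. ]
 [ 520.5 -375.4   64. ]
 [ 407.8 -355.    64. ]
 [ 420.1 -280.8   64. ]] [ 469.85559416 -328.63645403   64.        ]
knob [437.20051024 283.30349185 114.        ]
ptr,mark [[418.93520638 318.05701146  76.        ]
 [427.04891596 246.9670853   76.        ]]
gauge [[502.16403136 284.5353308  113.        ]]
bottles [[ 524.66184657  146.28163668  130.        ]
 [ 497.85501677 -159.26417136  150.        ]] [[ 702.60264838 -169.40072099    5.        ]
 [ 781.53946189 -192.82478901  294.        ]]
```

```bash
python3 -c "
from h import *
print(delta([496,271,200],168))"
```

```text
([-1.1219, -0.7349, -0.0018], [-0.0027, -0.0001, -0.4266])
```

drive_tool:
  deltas:
    - [-1,-0.655,0,0,0,-0.43,1]
    - [-1,-0.655,0,0,0,-0.43,1]
    - [-1,-0.655,0,0,0,-0.43,1]
    - [-1,-0.655,0,0,0,-0.43,1]
    - [-1,-0.655,0,0,0,-0.43,1]
    - [-1,-0.655,0,0,0,-0.43,1]
    - [-1,-0.655,0,0,0,-0.43,1]
    - [-1,-0.655,0,0,0,-0.43,1]

```text
time: 1.15
tcp_pos: [472.4, 309.3, 199.7]
tool_rot: [180.0, -0.0, 168.1]
contact_force: [-0.4, 0.7, -0.3]
grip_width: 87.8
finger_force: 0.0
```

```bash
cat >> h.py <<'E'
def snap(name):
    s=robot.observe();im=camera('wrist');cv2.imwrite(f'pics/{name}.png',im)
    np.save(f'pics/{name}.npy',pose(s));return s,im
E
python3 -c "
from h import *
s,im=snap('reg');print(s['time'],s['tcp_pos'],s['tool_rot'],s['qd'])
T=pose(s);print(w2p('wrist',[[437,283,114],[419,318,76],[427,247,76],[502,284,113]],T).round())
print(delta([590,20,190],168))
"
```

```text
1.15 [472.43143093 309.3164618  199.69741037] [ 1.79983201e+02 -3.91947771e-02  1.68131787e+02] [-1.26485502  0.23891304 -1.03634173 -0.22817061 -0.00900522 -0.13129669
  0.17011702]
[[279. 198.]
 [320. 161.]
 [240. 188.]
 [300. 277.]]
([-0.5823, -0.8662, 0.0316], [0.0008, -0.0014, 0.0074])
```

View pics/reg.png

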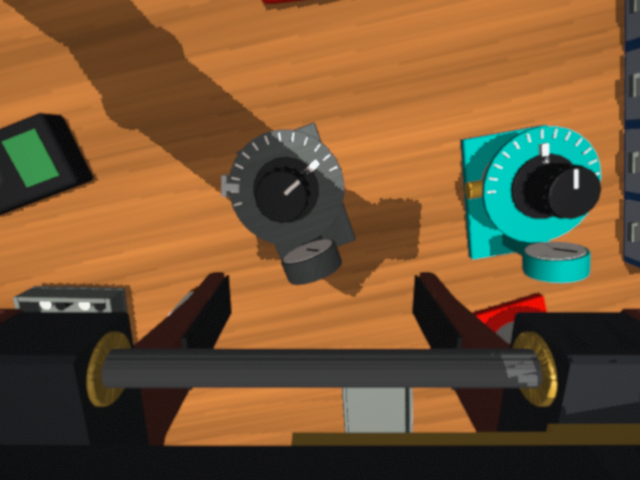

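The picture shows the grey regulator with its cap at (287,194), the pointer tip near (317,163), the mark block at (231,188) and the gauge at (310,258). The turquoise regulator is on the right. Next I'll view the tray.

drive_tool:
  deltas:
    - [-0.7,-0.915,0.03,0,0,0,1]
    - [-0.7,-0.915,0.03,0,0,0,1]
    - [-0.7,-0.915,0.03,0,0,0,1]
    - [-0.7,-0.915,0.03,0,0,0,1]
    - [-0.7,-0.915,0.03,0,0,0,1]
    - [-0.7,-0.915,0.03,0,0,0,1]
    - [-0.7,-0.915,0.03,0,0,0,1]
    - [-0.7,-0.915,0.03,0,0,0,1]

```text
time: 2.2
tcp_pos: [621.6, -0.5, 190.5]
tool_rot: [179.9, -0.1, 168.3]
contact_force: [-0.0, -0.1, 0.2]
grip_width: 87.9
finger_force: 0.0
```

```bash
python3 -c "
from h import *
s,im=snap('tray');print(s['time'],s['tcp_pos'],s['tool_rot'])
T=pose(s);print(w2p('wrist',[[567.5,12,40],[602,6,66],[532,21,66]],T).round())
print(delta([525,-334,200],168))
r=cv2.imread('pics/reg.png')
o=np.hstack([cv2.resize(r[110:290,190:370],(400,400),interpolation=2),np.zeros((400,400,3),np.uint8)])
u,v=w2p('wrist',[567.5,12,50],T)[0].astype(int)
print(u,v);u0,v0=u-100,max(v-100,0)
print(u0,v0);o[:,400:]=cv2.resize(im[v0:v0+200,u0:u0+200],(400,400),interpolation=2)
cv2.imwrite('pics/comp2.png',o)
"
```

```text
2.2 [ 6.21598381e+02 -5.24872669e-01  1.90477887e+02] [ 1.79940868e+02 -6.03961619e-02  1.68281687e+02]
[[324. 158.]
 [326. 201.]
 [327. 113.]]
([0.0899, -1.1545, -0.0325], [0.0021, -0.0017, 0.0106])
324 158
224 58
```

View pics/comp2.png

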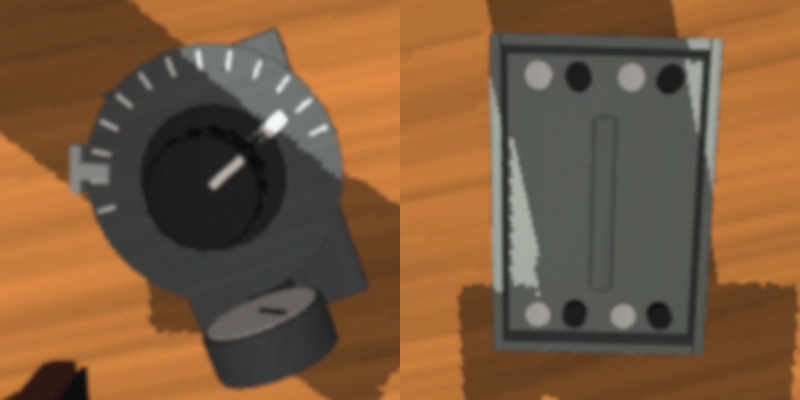

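```bash
python3 -c "
from h import *
T=np.load('pics/tray.npy')
f=lambda L:[(224+(x-400)/2,58+y/2) for x,y in L]
t=p2w('wrist',f([(492,34),(721,40),(701,352),(495,350)]),40,T);print(t.round(1),t.mean(0))
h=p2w('wrist',f([(604,116),(601,290)]),66,T);print(h.round(1),h.mean(0));d=h[1]-h[0];print(np.degrees(np.arctan2(d[1],d[0])),np.hypot(*d[:2]))
e=t[3]-t[0]+t[2]-t[1];print(np.degrees(np.arctan2(e[1],e[0])))
T=np.load('pics/reg.npy')
g=lambda L:[(190+x/2.2222,110+y/2.2222) for x,y in L]
k=p2w('wrist',g([(208,186)]),114,T)[0];print('knob',k)
q=p2w('wrist',g([(284,116),(108,174),(270,300)]),[76,76,113],T);print(q)
for a in q:
  v=(a-k)[:2];print(np.hypot(*v),np.degrees(np.arctan2(v[1],v[0])))
"
```

```text
[[490.7 -19.5  40. ]
 [512.7  75.6  40. ]
 [646.6  44.6  40. ]
 [625.8 -51.1  40. ]] [568.95126167  12.38545438  40.        ]
[[534.3  19.9  66. ]
 [603.4   4.6  66. ]] [568.8522807   12.26333519  66.        ]
-12.510972669756184 70.87708102054351
-13.108659261518206
knob [434.69749526 286.9882888  114.        ]
[[419.54033378 315.87904673  76.        ]
 [427.00320902 245.7952737   76.        ]
 [478.12221911 298.8198544  113.        ]]
32.625380272766215 117.68316734401061
41.90544753974212 -100.58014073053334
45.007694741876136 15.240944568958033
```

```bash
python3 -c "
from h import *
print(delta([568.7,12.3,90],167.3),delta([568.7,12.3,39],167.3))"
```

```text
([0.1806, 0.005, 0.3355], [0.0021, -0.0017, 0.034]) ([0.1805, 0.0049, 0.5055], [0.0021, -0.0017, 0.034])
```

drive_tool:
  deltas:
    - [0.18,0.005,0.2,0,0,0.034,-0.18]
    - [0.18,0.005,0.335,0,0,0.034,-0.18]
    - [0.18,0.005,0.335,0,0,0.034,-0.18]
    - [0.18,0.005,0.335,0,0,0.034,-0.18]
    - [0.18,0.005,0.4,0,0,0.034,-0.18]
    - [0.18,0.005,0.45,0,0,0.034,-0.18]
    - [0.18,0.005,0.49,0,0,0.034,-0.18]
    - [0.18,0.005,0.505,0,0,0.034,-0.18]
    - [0.18,0.005,0.505,0,0,0.034,-0.18]

```text
time: 3.38
tcp_pos: [569.5, 9.2, 39.3]
tool_rot: [-180.0, -0.0, 167.1]
contact_force: [-0.0, 0.4, 0.8]
grip_width: 36.3
finger_force: 0.0
```

drive_tool:
  deltas:
    - [0,0,0,0,0,0,-1]
    - [0,0,0,0,0,0,-1]
    - [0,0,0,0,0,0,-1]
    - [0,0,0,0,0,0,-1]
    - [0,0,0,0,0,0,-1]

```text
time: 4.0
tcp_pos: [570.1, 10.0, 39.8]
tool_rot: [179.9, 0.1, 167.1]
contact_force: [1.0, 3.5, 3.2]
grip_width: 9.8
finger_force: 30.0
```

drive_tool:
  deltas:
    - [0,0,-0.03,0,0,0,-1]
    - [0,0,-0.1,0,0,0,-1]
    - [0,0,-0.22,0,0,0,-1]
    - [0,0,-0.36,0,0,0,-1]
    - [0,0,-0.5,0,0,0,-1]
    - [0,0,-0.6,0,0,0,-1]
    - [0,0,-0.62,0,0,0,-1]
    - [0,0,-0.62,0,0,0,-1]

```text
time: 5.0
tcp_pos: [568.6, 8.8, 224.5]
tool_rot: [-180.0, -0.1, 167.1]
contact_force: [0.2, -0.3, -2.6]
grip_width: 9.5
finger_force: 29.9
```

```bash
python3 -c "
from h import *
s=robot.observe();print(s['contact_force'],s['moment'],s['grip_width'])
print(delta([590,-345,225],168.5))"
```

```text
[ 0.20447371 -0.27875136 -2.63557339] [0.06049691 0.04373341 0.00173238] 9.473614983289664
([-0.3339, -1.1332, -0.0014], [-0.0014, -0.0026, -0.0483])
```

drive_tool:
  deltas:
    - [-0.02,-0.06,0,0,0,0,-1]
    - [-0.06,-0.18,0,0,0,0,-1]
    - [-0.1,-0.32,0,0,0,0,-1]
    - [-0.15,-0.47,0,0,0,0,-1]
    - [-0.2,-0.62,0,0,0,0,-1]
    - [-0.25,-0.77,0,0,0,0,-1]
    - [-0.3,-0.9,0,0,0,-0.04,-1]
    - [-0.33,-0.97,0,0,0,-0.05,-1]
    - [-0.33,-1,0,0,0,-0.05,-1]
    - [-0.33,-1,0,0,0,-0.05,-1]

```text
time: 6.25
tcp_pos: [597.6, -306.0, 224.3]
tool_rot: [-180.0, -0.1, 168.5]
contact_force: [-0.6, -0.1, -3.3]
grip_width: 9.7
finger_force: 29.9
```

```bash
python3 -c "
from h import *
s,im=snap('dock');print(s['time'],s['tcp_pos'],s['tool_rot'])
T=pose(s);print(w2p('wrist',[[531,-303,64],[520,-375,64],[408,-355,64],[420,-281,64]],T).round())
"
```

```text
6.25 [ 597.59767105 -305.95907325  224.29863133] [-1.79998326e+02 -1.15941789e-01  1.68492399e+02]
[[312. 146.]
 [233. 150.]
 [221.  11.]
 [310.   7.]]
```

View pics/dock.png

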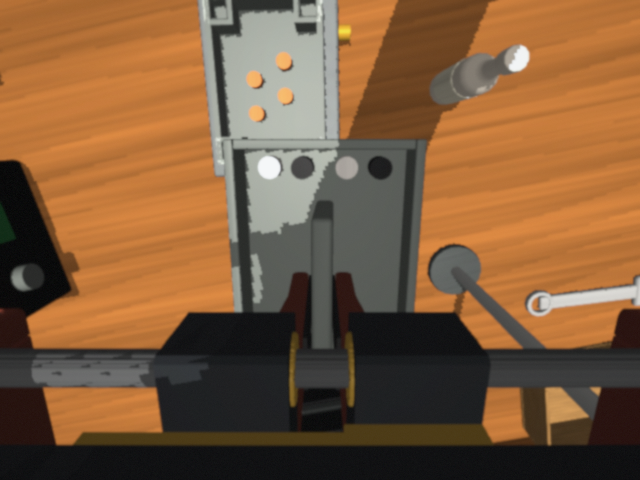

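The dock is half hidden at the top edge, with sockets at (222,10) and (308,8). I'll move back 45 mm and toward -y for the full view.

drive_tool:
  deltas:
    - [-0.05,-0.05,0,0,0,0,-1]
    - [-0.12,-0.1,0,0,0,0,-1]
    - [-0.17,-0.13,0,0,0,0,-1]
    - [-0.18,-0.14,0,0,0,0,-1]
    - [-0.18,-0.14,0,0,0,0,-1]
    - [-0.18,-0.14,0,0,0,0,-1]

```text
time: 7.05
tcp_pos: [643.1, -356.2, 225.4]
tool_rot: [180.0, -0.0, 168.6]
contact_force: [0.2, 0.6, -2.6]
grip_width: 9.7
finger_force: 29.9
```

```bash
python3 -c "
from h import *
s,im=snap('dock2');print(s['time'],s['tcp_pos'],s['tool_rot'])
T=pose(s);q=w2p('wrist',[[531,-303,64],[520,-375,64],[408,-355,64],[420,-281,64]],T);print(q.round())
cv2.imwrite('pics/dockc.png',cv2.resize(im[0:200,190:456],(798,600),interpolation=2))
"
```

```text
7.05 [ 643.14526898 -356.1650888   225.44333485] [ 1.79963912e+02 -1.61145446e-02  1.68620485e+02]
[[357.  82.]
 [275.  86.]
 [267. -66.]
 [360. -70.]]
```

View pics/dockc.png

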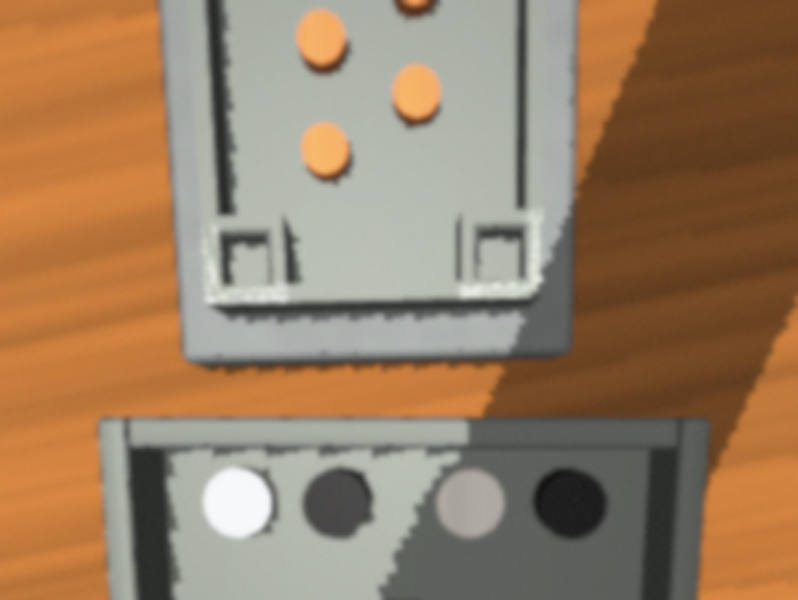

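```bash
python3 -c "
from h import *
T=np.load('pics/dock2.npy')
f=lambda L:[(190+x/3,y/3) for x,y in L]
s=p2w('wrist',f([(246,260),(500,257),(205,303),(540,297)]),64,T)
print(s.round(1))
for a,b,off in((0,1,58),(2,3,70)):
  y=s[b]-s[a];L=np.hypot(*y[:2]);ang=np.degrees(np.arctan2(y[1],y[0]))
  x=np.array([y[1],-y[0]])/L; m=(s[a]+s[b])[:2]/2
  print(L,ang-90,m,m+off*x,m-off*x)
r=p2w('wrist',f([(100,420),(710,420)]),T[2,3]+1,T);Ti=np.linalg.inv(T)
print('rim tool',[(Ti@[*p,1])[:3].round(1) for p in r], 'in tool; expect x=70,y=+-50')
im=cv2.imread('pics/dock.png')
o=np.hstack([cv2.resize(im[0:40,200:340],(800,229),interpolation=2)]);cv2.imwrite('pics/far.png',o)
"
```

```text
[[ 520.1 -377.5   64. ]
 [ 534.  -303.9   64. ]
 [ 529.4 -392.2   64. ]
 [ 547.3 -294.1   64. ]]
74.94170990143209 -10.686623264750807 [ 527.07987633 -340.68832579] [ 584.07393112 -351.44368348] [ 470.08582155 -329.9329681 ]
99.76984808403455 -10.353617044163357 [ 538.32189864 -343.16938149] [ 607.1821086  -355.74998101] [ 469.46168868 -330.58878196]
rim tool [array([ 71.1, -49.3,  -1. ]), array([71.2, 49.8, -0.9])] in tool; expect x=70,y=+-50
```

View pics/far.png

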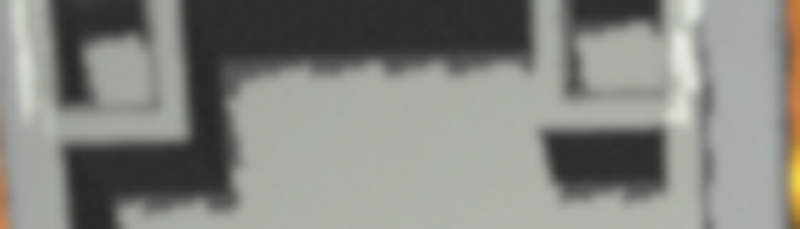

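Near and far sockets agree: dock centre is about (469.8, -330.2) with its axis at -10.5°. The tray sits centred in the hand.

```bash
python3 -c "
from h import *
print(delta([470.7,-330,135],169.5))"
```

```text
([0.581, -0.0277, 0.3018], [0.001, -0.0001, -0.0294])
```

drive_tool:
  deltas:
    - [0.05,0,0.02,0,0,-0.01,-1]
    - [0.15,0,0.07,0,0,-0.03,-1]
    - [0.28,0,0.13,0,0,-0.03,-1]
    - [0.42,-0.02,0.2,0,0,-0.03,-1]
    - [0.53,-0.028,0.27,0,0,-0.03,-1]
    - [0.57,-0.028,0.295,0,0,-0.03,-1]
    - [0.581,-0.028,0.302,0,0,-0.03,-1]
    - [0.581,-0.028,0.302,0,0,-0.03,-1]
    - [0.581,-0.028,0.302,0,0,-0.03,-1]
    - [0.581,-0.028,0.302,0,0,-0.03,-1]

```text
time: 8.35
tcp_pos: [471.8, -331.0, 135.0]
tool_rot: [-180.0, 0.0, 169.5]
contact_force: [0.5, -0.4, -3.2]
grip_width: 9.3
finger_force: 29.9
```

```bash
python3 -c "
from h import *
for i in range(3):
  s=robot.observe();print(s['tcp_pos'],s['tool_rot'],s['qd'].round(2) if i==0 else '',s['contact_force']);camera('side')
print(delta([470.7,-330,104],169.5))
s,im=snap('over')
from h import w2p
T=pose(s)
# tray rim in hand vs. dock base edges visible?
cv2.imwrite('pics/side1.png',camera('side'))
"
```

```text
[ 471.8088437  -330.97049471  135.03150508] [-1.79984303e+02  4.43002961e-02  1.69517550e+02] [0.1  0.03 0.   0.49 0.07 0.01 0.06] [ 0.45274156 -0.38300507 -3.24539489]
[ 471.57029026 -330.95666538  134.91192187] [-1.79986991e+02  2.88847093e-02  1.69505363e+02]  [-0.18565693  0.11842421 -2.87653327]
[ 471.38972252 -330.91239096  134.87548001] [-1.79992075e+02  2.14483857e-02  1.69499007e+02]  [ 0.04323638  0.00358159 -2.60320682]
([0.0023, 0.0027, 0.1027], [-0.0002, 0.0004, -0.0004])
```

drive_tool:
  deltas:
    - [0.002,0.002,0.03,0,0,0,-1]
    - [0.002,0.002,0.06,0,0,0,-1]
    - [0.002,0.002,0.08,0,0,0,-1]
    - [0.002,0.002,0.09,0,0,0,-1]
    - [0.002,0.002,0.1,0,0,0,-1]
    - [0.002,0.002,0.107,0,0,0,-1]
    - [0.002,0.002,0.114,0,0,0,-1]
    - [0.002,0.002,0.12,0,0,0,-1]
    - [0.002,0.002,0.12,0,0,0,-1]

```text
time: 9.72
tcp_pos: [470.4, -330.1, 98.6]
tool_rot: [180.0, -0.0, 169.5]
contact_force: [0.5, -0.9, -2.3]
grip_width: 9.4
finger_force: 29.9
```

drive_tool:
  deltas:
    - [0,0,0.005,0,0,0,-1]
    - [0,0,0.009,0,0,0,-1]
    - [0,0,0.012,0,0,0,-1]
    - [0,0,0.015,0,0,0,-1]
    - [0,0,0.017,0,0,0,-1]
    - [0,0,0.018,0,0,0,-1]
    - [0,0,0.018,0,0,0,-1]

```text
time: 10.6
tcp_pos: [470.6, -329.6, 93.6]
tool_rot: [180.0, -0.0, 169.5]
contact_force: [-1.2, 4.5, 3.6]
grip_width: 9.3
finger_force: 29.9
```

drive_tool:
  deltas:
    - [0,-0.002,0.002,0,0,0,-1]
    - [0,-0.002,0.004,0,0,0,-1]
    - [0,-0.002,0.004,0,0,0,-1]

```text
time: 10.98
tcp_pos: [470.9, -329.1, 92.7]
tool_rot: [179.9, -0.0, 169.5]
contact_force: [-1.2, 7.6, 8.0]
grip_width: 9.4
finger_force: 30.0
```

drive_tool:
  deltas:
    - [0,0.004,0,0,0,0,-1]
    - [0,0.006,0,0,0,0,-1]
    - [0,0.006,0,0,0,0,-1]

```text
time: 11.35
tcp_pos: [471.0, -328.9, 92.5]
tool_rot: [180.0, 0.0, 169.5]
contact_force: [-1.9, 4.5, 5.3]
grip_width: 9.5
finger_force: 30.0
```

drive_tool:
  deltas:
    - [0,0,0,0,0,0,-0.6]
    - [0,0,0,0,0,0,-0.3]
    - [0,0,0,0,0,0,-0.18]
    - [0,0,0,0,0,0,-0.18]
    - [0,0,0,0,0,0,-0.18]
    - [0,0,-0.05,0,0,0,-0.18]
    - [0,0,-0.15,0,0,0,-0.18]
    - [0,0,-0.3,0,0,0,-0.18]
    - [0,0,-0.42,0,0,0,-0.18]
    - [0,0,-0.42,0,0,0,-0.18]
    - [0,0,-0.42,0,0,0,0]

```text
time: 12.72
tcp_pos: [470.4, -328.8, 218.2]
tool_rot: [180.0, 0.0, 169.5]
contact_force: [0.3, -0.1, 0.0]
grip_width: 42.1
finger_force: 0.0
```

```bash
python3 - <<'E'
from h import *
s,im=snap('seated');print(s['time'],s['tcp_pos'],s['contact_force'])
a=camera('side');t=camera('top')
u=w2p('side',[470,-330,90])[0].astype(int);v=w2p('top',[470,-330,90])[0].astype(int)
o=np.hstack([cv2.resize(a[u[1]-50:u[1]+50,u[0]-67:u[0]+66],(400,300),interpolation=2),cv2.resize(t[v[1]-50:v[1]+50,v[0]-67:v[0]+66],(400,300),interpolation=2)])
o2=np.hstack([cv2.resize(im,(400,300)),np.zeros((300,400,3),np.uint8)])
cv2.imwrite('pics/seat.png',np.vstack([o,o2]))
print(u,v)
# expected pixels of seated tray rim (z=104) in side view
c,w=np.cos(np.radians(-10.5)),np.sin(np.radians(-10.5))
P=[[469.8+x*c-y*w,-330.2+x*w+y*c,94] for x,y in((70,50),(-70,50),(-70,-50),(70,-50))]
for n in('side',): print(((w2p(n,P)-[u[0]-67,u[1]-50])*3).round())
print(((w2p('top',P)-[v[0]-67,v[1]-50])*3+[400,0]).round())
print(delta([300,300,230],168))
E
```

```text
12.725 [ 470.43189928 -328.75824512  218.23831993] [ 0.30641839 -0.11431203  0.01106125]
[322 337] [473 265]
[[307. 104.]
 [104. 101.]
 [ 91. 196.]
 [310. 200.]]
[[552.  50.]
 [529. 231.]
 [660. 252.]
 [681.  70.]]
([0.9396, 1.9566, -0.04], [0.001, -0.004, 0.0495])
```

View pics/seat.png

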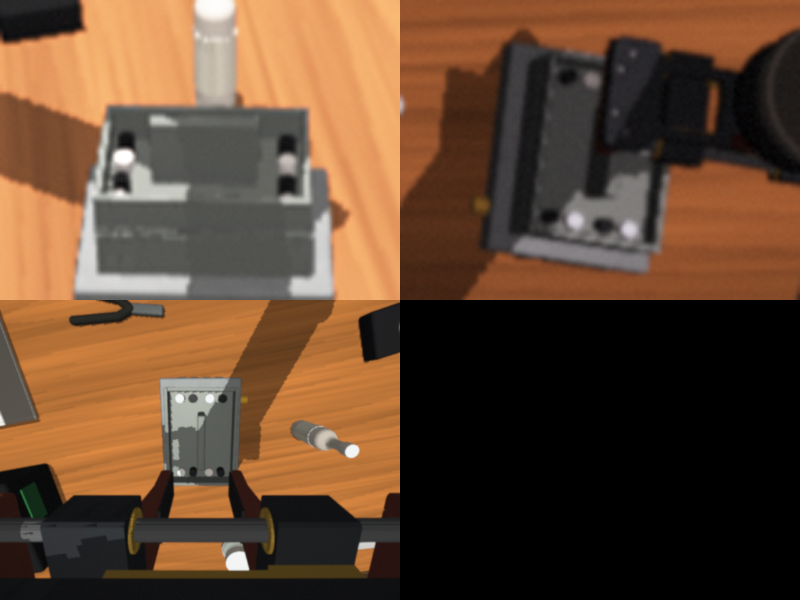

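The tray sits flush on the dock with no gap in the side view; its rim rows of about 105–200 match the prediction. Next is the knob.

```bash
python3 -c "
from h import *
s=robot.observe();print(s['joints'].round(1),s['tool_rot'].round(1),np.degrees(np.arctan2(s['tcp_pos'][1],s['tcp_pos'][0])))
s0=np.load('pics/reg.npy');print(s0[:3,3])
print(delta([470,-30,230],169.5))
"
```

```text
[ 12.1  17.4  20.7 103.3  -6.9  60.7 114.8] [ 1.800e+02 -1.000e-01  1.695e+02] -34.95566260661733
[472.43143093 309.3164618  199.69741037]
([0.1817, 0.9785, -0.0421], [0.0011, -0.0039, -0.0005])
```

drive_tool:
  deltas:
    - [0.18,0.98,0.02,0,0,0.4,0.27]
    - [0.18,0.98,0.02,0,0,0.8,0.27]
    - [0.18,0.98,0.02,0,0,1,0.27]
    - [0.18,0.98,0.02,0,0,1,0.27]
    - [0.18,0.98,0.02,0,0,1,0.27]
    - [0.18,0.98,0.02,0,0,1,0.27]

```text
time: 13.62
tcp_pos: [470.5, -25.5, 211.3]
tool_rot: [-180.0, -0.1, 139.9]
contact_force: [1.1, -0.5, -0.2]
grip_width: 55.7
finger_force: 0.0
```

```bash
python3 -c "
from h import *
print(robot.observe()['joints'].round(1),delta([445,234,195],110))
"
```

```text
[-17.8   7.   14.7 116.   -2.2  57.3  47.8] ([0.622, 0.6069, 0.0554], [-0.0019, -0.0035, 0.997])
```

drive_tool:
  deltas:
    - [0.6,0.613,0.055,0,0,0.4,0.27]
    - [0.6,0.613,0.055,0,0,0.8,0.27]
    - [0.6,0.613,0.055,0,0,0.997,0.27]
    - [0.6,0.613,0.055,0,0,0.997,0.27]
    - [0.6,0.613,0.055,0,0,0.997,0.27]
    - [0.6,0.613,0.055,0,0,0.997,0.27]

```text
time: 14.38
tcp_pos: [453.2, 228.6, 194.7]
tool_rot: [-179.9, 0.0, 109.8]
contact_force: [-0.1, -0.1, -0.2]
grip_width: 55.8
finger_force: 0.0
```

```bash
cat > knob.py <<'E'
from h import *
from scipy import ndimage as nd
import sys
s,im=snap(sys.argv[1]);T=pose(s);print(s['time'],s['tcp_pos'],s['tool_rot'][2])
c=np.array([435.5,283.,76]);zh=76
g=im.astype(int);mn,mx=g.min(2),g.max(2)
# rectify the z=76 plane around c, 2px/mm, 120x120 mm; u->x world, v->-y... plain top view
n=240;ii=np.arange(n)/2-60
X,Y=np.meshgrid(c[0]+ii,c[1]+ii)
def rect(z):
    uv=w2p('wrist',np.c_[X.ravel(),Y.ravel(),np.full(X.size,z)],T).astype(np.float32).reshape(n,n,2)
    return cv2.remap(im,uv,None,cv2.INTER_CUBIC)
for z in(76,114):cv2.imwrite(f'pics/{sys.argv[1]}_r{z}.png',rect(z))
r=rect(76);lo=r.min(2);hi=r.max(2);
m=(lo>150)&(hi.astype(int)-lo<60)
l,k=nd.label(m)
for j in range(1,k+1):
    yy,xx=np.where(l==j)
    if len(xx)>12:
        p=np.c_[c[0]+ii[xx],c[1]+ii[yy]];print(len(xx),p.mean(0).round(1),np.hypot(*(p-c[:2]).T).min().round(1),np.hypot(*(p-c[:2]).T).max().round(1),r[l==j].mean(0).round())
d=(rect(114).max(2)<30);l,k=nd.label(nd.binary_opening(d,iterations=3))
for j in range(1,k+1):
    yy,xx=np.where(l==j)
    if len(xx)>200:
        print('dark114',len(xx),(c[0]+ii[xx].mean()).round(1),(c[1]+ii[yy].mean()).round(1),np.ptp(xx)/2,np.ptp(yy)/2)
E
python3 knob.py k1
```

```text
14.375 [453.23129913 228.60451473 194.6843895 ] 109.80947549683162
72 [409.2 250.4] 38.3 45.5 [191. 190. 186.]
80 [401.6 258.2] 38.3 45.8 [191. 190. 186.]
75 [396.4 267.7] 38.2 45.8 [188. 187. 183.]
73 [393.3 278. ] 38.8 45.9 [189. 188. 184.]
255 [431.5 293.6] 3.0 19.7 [220. 218. 216.]
78 [393.  289.1] 39.0 46.5 [195. 194. 190.]
75 [395.8 299.5] 39.2 46.6 [191. 190. 186.]
402 [422.2 309.4] 21.5 37.4 [226. 224. 222.]
70 [400.8 309.1] 39.6 46.9 [190. 189. 185.]
73 [407.9 317.3] 40.5 47.7 [188. 187. 183.]
75 [417.  323.3] 40.7 48.1 [191. 190. 186.]
79 [427.2 327.1] 41.1 48.4 [189. 189. 184.]
```

```bash
cat > ang.py <<'E'
from h import *
import sys
from scipy.optimize import least_squares
name=sys.argv[1];c=np.array([float(sys.argv[2]),float(sys.argv[3])])
im=cv2.imread(f'pics/{name}.png');T=np.load(f'pics/{name}.npy')
def prof(r0,r1,z,lo=-180,hi=180):
    a=np.arange(lo,hi,0.5);r=np.arange(r0,r1,.5)
    A,Rr=np.meshgrid(np.radians(a),r)
    uv=w2p('wrist',np.c_[(c[0]+Rr*np.cos(A)).ravel(),(c[1]+Rr*np.sin(A)).ravel(),np.full(A.size,z)],T).astype(np.float32).reshape(*A.shape,2)
    return a,cv2.remap(im,uv,None,cv2.INTER_CUBIC).astype(float)
a,p=prof(24,34,76);q=p.min(2).mean(0);w=np.clip(q-120,0,None);i=q.argmax();sel=abs((a-a[i]+180)%360-180)<15
print('pointer',a[i],a[i]+(w*((a-a[i]+180)%360-180))[sel].sum()/w[sel].sum(),q[i])
for z,r0,r1 in((80,41,45),(80,48,54)):
    a,p=prof(r0,r1,z);q=p.mean(0);print(z,r0);s=(a>=-150)&(a<=-60)&(a%2==0)
    print([(int(x),*map(int,y)) for x,y in zip(a[s],q[s])])
E
python3 - <<'E'
import numpy as np
from scipy.optimize import least_squares
p=np.array([[409.2,250.4],[401.6,258.2],[396.4,267.7],[393.3,278],[393,289.1],[395.8,299.5],[400.8,309.1],[407.9,317.3],[417,323.3],[427.2,327.1]])
f=least_squares(lambda v:np.hypot(*(p-v[:2]).T)-v[2],[435,283,42]);print(f.x,abs(f.fun).max())
print(np.degrees(np.arctan2(*(p-f.x[:2]).T[::-1]))%360)
E
python3 ang.py k1 435.5 285
```

```text
[436.65064621 284.34942512  43.69428983] 0.21410202878712425
[231.04187269 216.7246641  202.47212392 188.33267402 173.78884716
 159.65132913 145.37957089 131.10595125 116.77103967 102.46559618]
pointer 118.5 118.50448756822317 249.0
80 41
[(-150, 118, 121, 116), (-148, 119, 121, 117), (-146, 118, 121, 116), (-144, 140, 141, 137), (-142, 222, 220, 216), (-140, 157, 158, 153), (-138, 117, 120, 115), (-136, 119, 122, 117), (-134, 120, 123, 118), (-132, 120, 122, 118), (-130, 126, 127, 124), (-128, 210, 207, 204), (-126, 180, 179, 175), (-124, 80, 82, 79), (-122, 61, 63, 60), (-120, 59, 61, 59), (-118, 60, 62, 59), (-116, 63, 65, 63), (-114, 112, 116, 121), (-112, 117, 121, 127), (-110, 69, 71, 70), (-108, 107, 109, 110), (-106, 136, 138, 139), (-104, 136, 139, 140), (-102, 136, 139, 139), (-100, 137, 141, 145), (-98, 126, 131, 137), (-96, 68, 71, 70), (-94, 63, 66, 62), (-92, 63, 65, 62), (-90, 62, 64, 61), (-88, 65, 66, 63), (-86, 100, 104, 108), (-84, 125, 131, 137), (-82, 70, 72, 71), (-80, 62, 63, 61), (-78, 62, 64, 62), (-76, 63, 64, 62), (-74, 63, 65, 62), (-72, 63, 66, 63), (-70,
[... 384 characters left out ...]
 79, 120), (-124, 44, 78, 121), (-122, 41, 75, 117), (-120, 42, 76, 118), (-118, 42, 78, 121), (-116, 46, 81, 125), (-114, 84, 97, 115), (-112, 104, 108, 112), (-110, 107, 109, 111), (-108, 119, 122, 124), (-106, 133, 137, 139), (-104, 134, 138, 140), (-102, 133, 136, 138), (-100, 115, 118, 119), (-98, 104, 108, 109), (-96, 99, 104, 109), (-94, 62, 85, 117), (-92, 43, 75, 114), (-90, 43, 75, 115), (-88, 42, 74, 114), (-86, 42, 74, 112), (-84, 43, 74, 111), (-82, 42, 71, 107), (-80, 41, 68, 101), (-78, 40, 67, 101), (-76, 42, 69, 104), (-74, 42, 71, 106), (-72, 43, 72, 109), (-70, 43, 73, 109), (-68, 43, 72, 108), (-66, 43, 72, 107), (-64, 43, 72, 108), (-62, 42, 71, 108), (-60, 43, 72, 108)]
```

```bash
python3 - <<'E'
s=open('ang.py').read().split("for z,r0")[0]
s+='''
for r0,r1,z in((40,45,80),(48,54,80)):
    a,p=prof(r0,r1,z,-140,-70);q=p.min(2).mean(0);b=(q[1:]-q[:-1]);
    t=122 ;i=np.where(q>t)[0];print('mark',r0,[float(x) for x in a[i]])
'''
open('ang.py','w').write(s)
E
python3 ang.py k1 436.6 284.3
python3 ang.py reg 436.6 284.3; python3 -c "
from h import *
s=robot.observe();print(s['joints'].round(1),delta([436.6,284.3,130],110),delta([436.6,284.3,93],110))"
```

```text
pointer 119.5 119.7486308871851 249.0
mark 40 [-131.5, -131.0, -130.5, -130.0, -129.5, -129.0, -128.5, -128.0, -127.5, -127.0, -115.0, -114.5, -114.0, -109.0, -108.5, -108.0, -107.5, -107.0, -106.5, -106.0, -105.5, -105.0, -104.5, -104.0, -103.5, -103.0, -102.5, -102.0, -101.5, -101.0, -100.5, -100.0, -99.5, -86.5, -86.0, -85.5]
mark 48 [-109.0, -108.5, -108.0, -107.5, -107.0, -106.5, -106.0, -105.5, -105.0, -104.5, -104.0, -103.5, -103.0, -102.5]
pointer 118.5 117.00077044900056 190.15
mark 40 [-130.0, -129.5, -129.0, -114.5, -107.0, -106.5, -106.0, -105.5, -105.0, -104.5, -104.0, -103.5, -103.0, -102.5, -102.0, -101.5, -101.0, -100.5, -100.0, -99.5, -85.0, -84.5]
mark 48 []
[-39.   11.8   6.2 112.4  -1.5  56.  -12.4] ([0.2013, 0.0114, 0.216], [-0.0031, 0.0018, -0.012]) ([0.2014, 0.0116, 0.3393], [-0.0031, 0.0018, -0.012])
```

drive_tool:
  deltas:
    - [0.1,0.01,0.1,0,0,-0.01,0.27]
    - [0.2,0.0115,0.15,0,0,-0.01,0.27]
    - [0.201,0.0115,0.15,0,0,-0.01,0.27]
    - [0.201,0.0115,0.2,0,0,-0.01,0.27]
    - [0.201,0.0115,0.26,0,0,-0.01,0.27]
    - [0.201,0.0115,0.31,0,0,-0.01,0.27]
    - [0.201,0.0115,0.337,0,0,-0.01,0.27]
    - [0.201,0.0115,0.337,0,0,-0.01,0.27]
    - [0.201,0.0115,0.337,0,0,-0.01,0.27]

```text
time: 15.55
tcp_pos: [437.3, 284.8, 95.0]
tool_rot: [180.0, -0.0, 109.9]
contact_force: [1.0, -0.1, 1.0]
grip_width: 55.9
finger_force: 0.0
```

drive_tool:
  deltas:
    - [0,0,0,0,0,0,-1]
    - [0,0,0,0,0,0,-1]
    - [0,0,0,0,0,0,-1]
    - [0,0,0,0,0,0,-1]
    - [0,0,0,0,0,0,-1]

```text
time: 16.18
tcp_pos: [436.9, 284.7, 94.5]
tool_rot: [-180.0, -0.0, 109.9]
contact_force: [0.1, -0.2, 0.1]
grip_width: 9.2
finger_force: 0.0
```

drive_tool:
  deltas:
    - [0,0,0,0,0,-0.1,-1]
    - [0,0,0,0,0,-0.3,-1]
    - [0,0,0,0,0,-0.5,-1]
    - [0,0,0,0,0,-0.7,-1]
    - [0,0,0,0,0,-0.9,-1]
    - [0,0,0,0,0,-1,-1]
    - [0,0,0,0,0,-1,-1]

```text
time: 17.05
tcp_pos: [436.9, 284.6, 94.5]
tool_rot: [-180.0, -0.0, 139.8]
contact_force: [-0.2, -0.1, -0.8]
grip_width: 0.2
finger_force: 0.0
```

The jaws closed on nothing, so I'll look at what happened.

```bash
python3 - <<'E'
from h import *
s,im=snap('miss');a=camera('side');t=camera('top')
T=pose(s);print(s['tcp_pos'],w2p('wrist',[437,284.4,114],T),w2p('wrist',s['tcp_pos'],T))
u=w2p('side',[437,284,90])[0].astype(int);v=w2p('top',[437,284,90])[0].astype(int);print(u,v)
R_=lambda q,w,h:cv2.resize(q,(w,h),interpolation=2)
o=np.hstack([R_(a[u[1]-50:u[1]+50,u[0]-67:u[0]+66],400,300),R_(t[v[1]-50:v[1]+50,v[0]-67:v[0]+66],400,300)])
k=cv2.imread('pics/k1.png')
o2=np.hstack([R_(im,400,300),R_(k,400,300)])
cv2.imwrite('pics/miss_c.png',np.vstack([o,o2]))
E
```

```text
[436.9431471  284.56902274  94.53609185] [[323.66935223 289.53959475]] [[323.61741503 274.93939334]]
[280 206] [205 285]
```

View pics/miss_c.png

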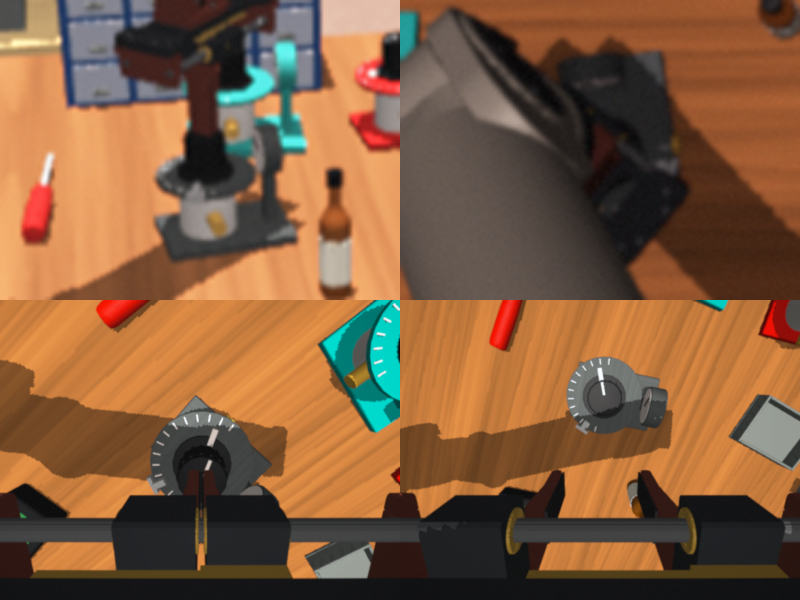

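The picture shows the closed fingertips at about (203,475) in front of or above the cap, with no force. I'll triangulate the dial from the two wrist views to check its true position and height.

```bash
python3 - <<'E'
from h import *
from scipy import ndimage as nd
def blobs(n):
    im=cv2.imread(f'pics/{n}.png').astype(int);lo,hi=im.min(2),im.max(2)
    l,k=nd.label((lo>140)&(hi-lo<60));o=[]
    T=np.load(f'pics/{n}.npy');c=w2p('wrist',[436.6,284.3,76],T)[0]
    for j in range(1,k+1):
        yy,xx=np.where(l==j)
        if 8<len(xx)<400 and np.hypot(xx.mean()-c[0],yy.mean()-c[1])<90:o.append((round(xx.mean(),1),round(yy.mean(),1),len(xx)))
    print(n,'axis76',c.round(1),'axis114',w2p('wrist',[436.6,284.3,114],T)[0].round(1));print(o)
for n in('reg','k1','miss'):blobs(n)
E
```

```text
reg axis76 [285.2 189.3] axis114 [280.3 196. ]
[(np.float64(279.1), np.float64(135.9), 29), (np.float64(292.5), np.float64(136.7), 34), (np.float64(305.1), np.float64(140.7), 28), (np.float64(316.8), np.float64(147.5), 31), (np.float64(326.2), np.float64(156.9), 30), (np.float64(313.7), np.float64(164.5), 90), (np.float64(333.1), np.float64(168.1), 30), (np.float64(291.3), np.float64(187.4), 44)]
k1 axis76 [327.1 155.4] axis114 [327.8 157.7]
[(np.float64(319.8), np.float64(97.9), 40), (np.float64(333.7), np.float64(97.9), 41), (np.float64(306.4), np.float64(101.4), 38), (np.float64(294.4), np.float64(108.6), 36), (np.float64(320.1), np.float64(117.9), 178), (np.float64(284.9), np.float64(118.5), 37), (np.float64(277.3), np.float64(130.1), 39), (np.float64(324.4), np.float64(141.5), 109), (np.float64(273.4), np.float64(143.7), 35), (np.float64(272.8), np.float64(157.4), 38), (np.float64(275.5), np.float64(170.6), 36), (np.float64(281.4), np.float64(182.6), 31)]
miss axis76 [322.7 263.5] axis114 [323.  289.1]
[(np.float64(315.3), np.float64(188.5), 65), (np.float64(334.6), np.float64(189.0), 64), (np.float64(296.7), np.float64(192.5), 69), (np.float64(353.4), np.float64(193.7), 63), (np.float64(278.6), np.float64(199.5), 41), (np.float64(370.4), np.float64(202.5), 40), (np.float64(340.0), np.float64(219.3), 234), (np.float64(265.8), np.float64(213.8), 20), (np.float64(256.0), np.float64(229.0), 13), (np.float64(250.5), np.float64(245.9), 17), (np.float64(333.1), np.float64(264.1), 75), (np.float64(249.3), np.float64(263.5), 19), (np.float64(252.9), np.float64(280.3), 15), (np.float64(252.2), np.float64(296.8), 95), (np.float64(272.5), np.float64(308.0), 10)]
```

```bash
python3 - <<'E'
from h import *
from scipy.optimize import least_squares
T={n:np.load(f'pics/{n}.npy') for n in('reg','k1','miss')}
def tri(obs):
    f=least_squares(lambda P:np.concatenate([w2p('wrist',P,T[n])[0]-uv for n,uv in obs.items()]),[436,290,90]);print(f.x.round(1),f.fun.round(1))
tri({'reg':(291.3,187.4),'k1':(324.4,141.5),'miss':(333.1,264.1)}) # cap line
tri({'reg':(291.3,187.4),'k1':(324.4,141.5)})
tri({'reg':(313.7,164.5),'k1':(320.1,117.9)}) # pointer
tri({'k1':(320.1,117.9),'miss':(340,219.3)})
tri({'k1':(333.7,97.9),'miss':(353.4,193.7)})
im=cv2.imread('pics/miss.png')
g=im[200:340:5,255:400:6].max(2)
for r,row in zip(range(200,340,5),g):print(r,' '.join('%3d'%x for x in row))
s=robot.observe();print(s['joints'].round(2))
E
```

```text
[431.8 294.3 107. ] [ 1.2 -1.7  1.7  0.2 -1.2  0.6]
[430.8 294.3 122.4] [-0.6 -0.4  0.7 -0.3]
[421.7 311.1  59.4] [-0.9 -0.6  1.  -0.4]
[421.5 309.5  81.1] [ 0.1 -0.  -0.   0. ]
[423.1 326.   44. ] [-5.2  4.2  5.  -0.8]
200 121 121  69  83 223 120 122 109 130 126 123 129  88 105 116 108 181  90 124 132 136 109 119 122 128
205 121  73  68  68  83  81  70  71  68  69  75  69  68  68  79  81  69  68  70 177  75  84 118 127 132
210 107 132  70  68  69  70  71  69  67  70  69  68  67  70 162 211  70  69  69  69  69  67  65 132 129
215  65  67 175  69  68  71  71  68  68  69  67  66  67  68 207 203  69  70  67  69  68  66  67  86 126
220  66  66  67  67  69  70  66  67  54  28  35  35  34  45 212 135  69  69  68  69  66  68  68  65 129
225  70  68  68  68  70  68  66  34  34  36  35  36  36 134 202  40  56  68  70  68  68  69  66  67 109
230 132 128  68  70  70  65  26  34  33  34  36  34  35 195 181  35  35  57  67  68  68  69  68  70  69
235  67  66  69  70  65  47  34  33  34  20  17  16  19  21  73  36  37  34  67  68  67  67  68  70  68
240  66  67  68  67  64  32  34  35  20  17  13 
[... 1382 characters left out ...]
7  68  66  67  63 110 112
310 201 182  77 103  63  65  56  53  52  51  52  22  48  52  52  51  44  64  67  64  64  64 106 108 109
315  25  21  24  25  24  24  24  23  24  23  47  25  47  22  23  24  24  23  22  23  23  23  24  24  23
320  24  22  23  23  23  22  21  24  25  24  46  20  47  23  23  22  22  23  23  22  23  23  22  23  25
325  25  23  22  25  24  22  24  24  22  23  46  34  44  22  22  22  22  21  23  26  23  22  23  24  24
330  22  22  23  23  24  23  23  23  22  26  49  37  44  21  23  21  21  22  22  25  23  25  24  24  23
335  24  24  24  24  23  24  23  20  25  24  84  68  85  22  22  23  23  23  23  24  22  24  23  22  23
[-37.55  20.68  -2.9  115.44   1.48  43.92   8.49]
```

```bash
python3 - <<'E'
from h import *
I=np.eye(4)
for x in(-10,0,10):
  for z in(8,0,-11,-25,-40):print((x,z),w2p('wrist',[[x,0,z],[x,13.5,z]],I).round(0).tolist())
# fingertip edge rows in k1 (open 56): scan columns near fingers
im=cv2.imread('pics/k1.png')
for u in(250,255,258,262,390,395,400,404):print(u,[tuple(im[v,u].tolist()) for v in range(262,300,6)])
E
```

```text
(-10, 8) [[323.0, 286.0], [347.0, 286.0]]
(-10, 0) [[324.0, 292.0], [348.0, 292.0]]
(-10, -11) [[324.0, 301.0], [350.0, 301.0]]
(-10, -25) [[324.0, 313.0], [352.0, 313.0]]
(-10, -40) [[324.0, 329.0], [355.0, 329.0]]
(0, 8) [[324.0, 270.0], [348.0, 270.0]]
(0, 0) [[324.0, 275.0], [349.0, 275.0]]
(0, -11) [[324.0, 283.0], [350.0, 283.0]]
(0, -25) [[324.0, 294.0], [352.0, 294.0]]
(0, -40) [[324.0, 308.0], [355.0, 308.0]]
(10, 8) [[324.0, 253.0], [348.0, 253.0]]
(10, 0) [[324.0, 257.0], [349.0, 257.0]]
(10, -11) [[324.0, 264.0], [351.0, 264.0]]
(10, -25) [[324.0, 274.0], [353.0, 274.0]]
(10, -40) [[324.0, 287.0], [356.0, 287.0]]
250 [(37, 76, 121), (36, 74, 120), (22, 25, 50), (19, 23, 49), (22, 26, 51), (22, 26, 51), (17, 17, 23)]
255 [(38, 76, 122), (40, 81, 131), (20, 26, 54), (23, 28, 51), (18, 20, 30), (18, 15, 17), (19, 17, 19)]
258 [(40, 77, 124), (45, 88, 140), (45, 86, 142), (18, 18, 26), (17, 17, 17), (15, 16, 17), (18, 17, 19)]
262 [(38, 78, 124), (52, 106, 170), (56, 114, 183), (30, 53, 84), (25, 43, 68), (24, 39, 61), (21, 31, 47)]
390 [(59, 119, 191), (60, 122, 195), (21, 26, 51), (20, 24, 50), (19, 22, 46), (19, 19, 22), (17, 16, 15)]
395 [(62, 125, 201), (65, 132, 213), (19, 25, 51), (20, 26, 50), (19, 24, 49), (21, 25, 52), (19, 24, 43)]
400 [(65, 133, 215), (65, 131, 211), (41, 78, 130), (18, 25, 50), (22, 26, 51), (22, 25, 50), (19, 24, 49)]
404 [(65, 133, 213), (67, 136, 218), (69, 136, 218), (47, 94, 152), (20, 25, 50), (18, 23, 49), (21, 25, 50)]
```

The fingertips appear in row 273 in every wrist view. That puts them about 25 mm behind the reported TCP, not 8 mm ahead as stated. So the jaws closed above the cap, whose top is at z = 114, and touched nothing. I'll reopen and descend a further 31 mm, carefully.

drive_tool:
  deltas:
    - [0,0,0,0,0,0,0.27]
    - [0,0,0,0,0,0,0.27]
    - [0,0,0,0,0,0,0.27]
    - [0,0,0,0,0,0,0.27]
    - [0,0,0,0,0,0,0.27]
    - [0,0,0,0,0,0,0.27]
    - [0,0,0,0,0,0,0.27]
    - [0,0,0.02,0,0,0,0.27]
    - [0,0,0.04,0,0,0,0.27]
    - [0,0,0.06,0,0,0,0.27]
    - [0,0,0.07,0,0,0,0.27]
    - [0,0,0.07,0,0,0,0.27]

```text
time: 18.7
tcp_pos: [436.8, 284.5, 73.2]
tool_rot: [-180.0, -0.0, 139.9]
contact_force: [-0.1, 0.6, -0.7]
grip_width: 55.6
finger_force: 0.0
```

drive_tool:
  deltas:
    - [0,0,0.012,0,0,0,0.27]
    - [0,0,0.022,0,0,0,0.27]
    - [0,0,0.03,0,0,0,0.27]
    - [0,0,0.03,0,0,0,0.27]

```text
time: 19.2
tcp_pos: [436.8, 284.6, 64.4]
tool_rot: [-180.0, -0.0, 139.9]
contact_force: [-0.4, -0.8, -0.2]
grip_width: 55.8
finger_force: 0.0
```

drive_tool:
  deltas:
    - [0,0,0,0,0,0,-1]
    - [0,0,0,0,0,0,-1]
    - [0,0,0,0,0,0,-1]
    - [0,0,0,0,0,0,-1]
    - [0,0,0,0,0,0,-1]

```text
time: 19.82
tcp_pos: [437.4, 285.1, 64.8]
tool_rot: [179.9, 0.0, 139.9]
contact_force: [2.0, 2.2, -0.6]
grip_width: 39.2
finger_force: 30.0
```

drive_tool:
  deltas:
    - [0,0,0,0,0,-0.1,-1]
    - [0,0,0,0,0,-0.3,-1]
    - [0,0,0,0,0,-0.5,-1]
    - [0,0,0,0,0,-0.7,-1]
    - [0,0,0,0,0,-0.9,-1]
    - [0,0,0,0,0,-1,-1]
    - [0,0,0,0,0,-1,-1]

```text
time: 20.7
tcp_pos: [437.6, 285.5, 64.8]
tool_rot: [179.9, 0.1, 169.9]
contact_force: [2.2, 4.3, -2.8]
grip_width: 39.5
finger_force: 30.0
```

drive_tool:
  deltas:
    - [0,0,0,0,0,-0.2,-1]
    - [0,0,0,0,0,-0.4,-1]
    - [0,0,0,0,0,-0.6,-1]
    - [0,0,0,0,0,-0.8,-1]
    - [0,0,0,0,0,-1,-1]
    - [0,0,0,0,0,-1,-1]

```text
time: 21.45
tcp_pos: [437.6, 286.0, 64.8]
tool_rot: [179.9, 0.1, -160.1]
contact_force: [2.5, 6.1, -2.2]
grip_width: 39.6
finger_force: 30.0
```

drive_tool:
  deltas:
    - [0,0,0,0,0,-0.2,-1]
    - [0,0,0,0,0,-0.4,-1]
    - [0,0,0,0,0,-0.6,-1]
    - [0,0,0,0,0,-0.8,-1]
    - [0,0,0,0,0,-1,-1]
    - [0,0,0,0,0,-1,-1]

```text
time: 22.2
tcp_pos: [437.3, 286.3, 64.8]
tool_rot: [180.0, 0.2, -130.1]
contact_force: [2.4, 5.6, -3.8]
grip_width: 39.8
finger_force: 30.0
```

drive_tool:
  deltas:
    - [0,0,0,0,0,-0.2,-1]
    - [0,0,0,0,0,-0.4,-1]
    - [0,0,0,0,0,-0.6,-1]
    - [0,0,0,0,0,-0.8,-1]
    - [0,0,0,0,0,-1,-1]
    - [0,0,0,0,0,-1,-1]

```text
time: 22.95
tcp_pos: [437.0, 286.6, 64.8]
tool_rot: [-180.0, 0.2, -100.1]
contact_force: [1.2, 6.8, -3.8]
grip_width: 39.7
finger_force: 30.0
```

```bash
cat > meas.py <<'E'
from h import *
from scipy import ndimage as nd
from scipy.optimize import least_squares
import sys
n=sys.argv[1];s,im=snap(n);T=pose(s);print(s['time'],s['tcp_pos'].round(1),s['tool_rot'].round(1))
g=im.astype(int);lo,hi=g.min(2),g.max(2)
l,k=nd.label((lo>130)&(hi-lo<60));c0=np.array([436.6,285.5]);P=[]
for j in range(1,k+1):
    yy,xx=np.where(l==j)
    if len(xx)<15:continue
    w=p2w('wrist',np.c_[xx,yy],76,T)[:,:2];d=w-c0;r=np.hypot(*d.T)
    if r.mean()<60:
        m=w.mean(0);print(len(xx),(xx.mean().round(1),yy.mean().round(1)),m.round(1),r.min().round(1),r.max().round(1),np.degrees(np.arctan2(*(m-c0)[::-1])).round(1),g[yy,xx].mean(0).round())
E
python3 meas.py t1
```

```text
22.95 [437.  286.6  64.8] [-180.     0.2 -100.1]
609 (np.float64(332.0), np.float64(188.5)) [423.2 237.6] 39.7 56.1 -105.6 [152. 155. 156.]
55 (np.float64(321.6), np.float64(196.1)) [428.8 240.3] 42.5 49.3 -99.8 [158. 164. 173.]
47 (np.float64(299.5), np.float64(199.0)) [439.4 239.8] 42.3 49.2 -86.5 [162. 168. 177.]
46 (np.float64(344.2), np.float64(199.0)) [418.4 243.6] 42.2 49.2 -113.5 [161. 167. 177.]
45 (np.float64(364.8), np.float64(207.0)) [409.2 249.1] 42.1 48.8 -127.0 [161. 167. 177.]
48 (np.float64(382.1), np.float64(219.9)) [401.8 256.9] 41.6 48.4 -140.6 [154. 160. 169.]
225 (np.float64(343.7), np.float64(227.3)) [420.8 257.3] 27.1 37.4 -119.3 [185. 192. 204.]
50 (np.float64(396.4), np.float64(235.9)) [395.9 266.1] 41.4 48.5 -154.5 [157. 163. 170.]
40 (np.float64(403.6), np.float64(255.1)) [393.5 276.6] 40.6 47.3 -168.4 [158. 164. 173.]
88 (np.float64(406.6), np.float64(275.0)) [393.2 287.5] 39.5 47.2 177.4 [197. 197. 194.]
216 (np.float64(331.2), np.float64(295.7)) [432.9 292.1] 4.9 14.8 119.4 [181. 189. 200.]
83 (np.float64(404.4), np.float64(294.6)) [395.6 298. ] 39.0 46.5 163.0 [200. 200. 197.]
```

```bash
cat > fin.py <<'E'
from h import *
from scipy import ndimage as nd
from scipy.optimize import least_squares
import sys
n=sys.argv[1];zp=float(sys.argv[2]) if len(sys.argv)>2 else 0
im=cv2.imread(f'pics/{n}.png');T=np.load(f'pics/{n}.npy')
g=im.astype(int);lo,hi=g.min(2),g.max(2);l,k=nd.label((lo>130)&(hi-lo<60));c0=np.array([436.6,285.5])
for zt in(70,73,76):
    t=[];M={}
    for j in range(1,k+1):
        yy,xx=np.where(l==j)
        if len(xx)<15:continue
        f=lambda z:p2w('wrist',np.c_[xx,yy],z,T)[:,:2]
        r=np.hypot(*(f(76)-c0).T)
        if 30<len(xx)<100 and 36<r.mean()<50:t.append(f(zt).mean(0))
        if len(xx)>300 and r.max()>50 and r.mean()<60:M['mark']=f(80)
        if 100<len(xx)<400 and 24<r.min()<36 and r.max()<41:M['ptr']=f(76.+zp)
    t=np.array(t);v=least_squares(lambda v:np.hypot(*(t-v[:2]).T)-v[2],[436,285,43],loss='soft_l1',f_scale=.3)
    c=v.x[:2];print(zt,len(t),v.x.round(2),end=' ')
    for q,w in M.items():
        d=w-c;a=np.degrees(np.arctan2(d[:,1],d[:,0]));r=np.hypot(*d.T);
        print(q,a.mean().round(2),'inner/outer',[a[(r>x)&(r<y)].mean().round(1) for x,y in((28,32),(32,36),(40,44),(45,48),(50,54)) if ((r>x)&(r<y)).sum()>3],end=' ')
    print()
E
python3 fin.py t1
```

```text
70 9 [436.55 285.32  44.71] mark -105.4 inner/outer [np.float64(-105.5), np.float64(-105.5), np.float64(-105.4)] ptr -119.39 inner/outer [np.float64(-119.4), np.float64(-119.5)] 
73 9 [436.34 284.12  43.96] mark -105.53 inner/outer [np.float64(-105.5), np.float64(-105.6), np.float64(-105.5)] ptr -120.14 inner/outer [np.float64(-120.2), np.float64(-120.2)] 
76 9 [436.13 282.93  43.21] mark -105.68 inner/outer [np.float64(-105.7), np.float64(-105.7), np.float64(-105.7)] ptr -120.94 inner/outer [np.float64(-121.0), np.float64(-120.8)]
```

drive_tool:
  deltas:
    - [0,0,0,0,0,-0.15,-1]
    - [0,0,0,0,0,-0.3,-1]
    - [0,0,0,0,0,-0.42,-1]
    - [0,0,0,0,0,-0.48,-1]
    - [0,0,0,0,0,-0.48,-1]

```text
time: 23.62
tcp_pos: [436.8, 286.6, 64.8]
tool_rot: [-180.0, 0.2, -85.7]
contact_force: [1.1, 7.5, -2.2]
grip_width: 39.6
finger_force: 30.0
```

```bash
python3 meas.py t2 | head -4; python3 fin.py t2
```

```text
23.625 [436.8 286.6  64.8] [-180.     0.2  -85.7]
606 (np.float64(357.0), np.float64(194.3)) [423.1 237.6] 39.8 56.2 -105.7 [152. 156. 157.]
42 (np.float64(322.0), np.float64(196.2)) [439.7 239.8] 42.5 49.3 -86.1 [161. 167. 176.]
47 (np.float64(344.1), np.float64(199.3)) [429.  240.5] 42.3 48.9 -99.5 [163. 169. 178.]
70 8 [436.55 285.39  44.77] mark -105.09 inner/outer [np.float64(-105.3), np.float64(-105.4), np.float64(-105.2)] 
73 8 [436.64 284.18  44.02] mark -105.57 inner/outer [np.float64(-105.9), np.float64(-105.9), np.float64(-105.4)] 
76 8 [436.73 282.97  43.27] mark -106.06 inner/outer [np.float64(-106.5), np.float64(-106.5), np.float64(-105.6)]
```

```bash
python3 meas.py t3 | grep -v "^4[0-9] "; python3 - <<'E'
import cv2
im=cv2.imread('pics/t3.png').min(2)
for v in range(180,260,4):print(v,' '.join('%3d'%x for x in im[v,322:390:3]))
E
```

```text
23.675 [436.8 286.6  64.8] [-180.     0.2  -85.7]
608 (np.float64(357.0), np.float64(194.2)) [423.1 237.6] 39.7 56.1 -105.7 [152. 156. 157.]
50 (np.float64(344.1), np.float64(199.2)) [429.1 240.4] 42.2 49.2 -99.5 [161. 167. 176.]
290 (np.float64(342.5), np.float64(230.6)) [428.4 256. ] 21.1 37.5 -105.5 [181. 188. 199.]
96 (np.float64(406.2), np.float64(275.1)) [394.  276.7] 39.3 47.4 -168.3 [194. 194. 191.]
217 (np.float64(331.2), np.float64(295.6)) [431.1 290.9] 5.2 14.9 135.5 [184. 192. 203.]
85 (np.float64(404.1), np.float64(294.7)) [393.6 287.5] 39.2 46.7 177.3 [199. 199. 196.]
180  46  42  37  48  50  47  78 153 159 158 149 126  92  65  51  50  49  48  49  49  50  51  46
184  56  52  51  51  50  51  83 141 155 159 160 159 160 155 142 112  87  76  73  74  73  74  62
188  97  74  75  73  73  75  72  69  66  84 120 144 151 157 157 156 155 150 133  84  75  73  65
192 177  77  75  72  73  76  71  79 132  81 137 157 156 148 141 153 156 156 151  82  74  73  67
196 177  78  73  75  74  76  73 122 160 102 156 157 156 156 123  65  77 113 106  73  73  73  68
200 177  77  73  74  72  76  75
[... 708 characters left out ...]
  69  68  68  69  72  71  71
232  34  31  31  30  35 170 205 204 196  94  71  71  69  68  70  67  69  68  68  69  71  73  72
236  30  29  31  29  45 133 178 191 149  44  68  71  70  68  71  69  70  69  68  67  71  72  72
240  32  30  31  36 133 191 116  76  47  29  29  50  68  68  71  69  70  68  68  69  71  72  94
244  30  29  29  63 107 151  85  66  30  30  30  29  30  61  71  67  70  69  67  69  71  72  72
248  23  28  29  32  58 152 171  47  29  30  30  30  28  26  50  68  71  68  67  69  70  73  72
252  16  16  18  16  18  20  35  30  28  28  29  26  28  30  28  56  69  68  67  69  71  72  72
256  18  20  17  14  18  19  17  18  26  25  29  27  27  31  28  28  63  69  68  69  71  71  73
```

The pointer is within about 0.5° of the mark, slightly short. I'll nudge it and relieve the side load.

drive_tool:
  deltas:
    - [-0.003,0,0,0,0,-0.01,-1]
    - [-0.006,0,0,0,0,-0.018,-1]
    - [-0.006,0,0,0,0,-0.018,-1]
    - [-0.006,0,0,0,0,-0.018,-1]

```text
time: 24.22
tcp_pos: [436.8, 286.7, 64.8]
tool_rot: [-180.0, 0.0, -85.2]
contact_force: [-0.5, 3.6, 3.8]
grip_width: 39.4
finger_force: 30.0
```

```bash
python3 meas.py t4 | grep -v "^[45][0-9] "; sed -i 's/24<r.min()<36/18<r.min()<36/' fin.py; python3 fin.py t3;python3 fin.py t4
```

```text
24.225 [436.8 286.7  64.8] [-180.     0.   -85.2]
607 (np.float64(357.8), np.float64(194.4)) [423.1 237.7] 39.7 56.2 -105.8 [153. 156. 157.]
226 (np.float64(344.1), np.float64(227.1)) [428.  254.2] 27.1 37.5 -105.3 [188. 195. 206.]
90 (np.float64(406.4), np.float64(275.6)) [393.9 276.7] 39.8 47.5 -168.3 [198. 198. 195.]
218 (np.float64(331.4), np.float64(295.3)) [430.9 290.7] 5.3 15.0 137.4 [184. 192. 203.]
85 (np.float64(403.8), np.float64(295.3)) [393.7 287.5] 39.0 46.8 177.3 [199. 199. 196.]
70 8 [436.6  285.41  44.81] mark -105.14 inner/outer [np.float64(-105.4), np.float64(-105.4), np.float64(-105.2)] ptr -105.61 inner/outer [np.float64(-105.7), np.float64(-105.7)] 
73 8 [436.69 284.2   44.06] mark -105.61 inner/outer [np.float64(-106.0), np.float64(-105.9), np.float64(-105.4)] ptr -106.42 inner/outer [np.float64(-106.5), np.float64(-106.4)] 
76 8 [436.77 282.99  43.31] mark -106.11 inner/outer [np.float64(-106.6), np.float64(-106.5), np.float64(-105.7)] ptr -107.31 inner/outer [np.float64(-107.4), np.float64(-107.0)] 
70 8 [436.33 285.27  44.58] mark -104.9 inner/outer [np.float64(-105.1), np.float64(-105.2), np.float64(-105.0)] ptr -104.95 inner/outer [np.float64(-105.0), np.float64(-105.0)] 
73 8 [436.43 284.07  43.84] mark -105.38 inner/outer [np.float64(-105.7), np.float64(-105.7), np.float64(-105.2)] ptr -105.71 inner/outer [np.float64(-105.7), np.float64(-105.7)] 
76 8 [436.53 282.88  43.09] mark -105.88 inner/outer [np.float64(-106.3), np.float64(-106.2), np.float64(-105.5)] ptr -106.53 inner/outer [np.float64(-106.5), np.float64(-106.5)]
```

The pointer now agrees with the mark to within about 0.3°. Pulling up.

drive_tool:
  deltas:
    - [0,0,-0.006,0,0,0,-1]
    - [0,0,-0.013,0,0,0,-1]
    - [0,0,-0.02,0,0,0,-1]
    - [0,0,-0.027,0,0,0,-1]
    - [0,0,-0.034,0,0,0,-1]
    - [0,0,-0.04,0,0,0,-1]
    - [0,0,-0.045,0,0,0,-1]
    - [0,0,-0.048,0,0,0,-1]
    - [0,0,-0.048,0,0,0,-1]

```text
time: 25.4
tcp_pos: [436.6, 286.4, 77.0]
tool_rot: [179.9, 0.1, -85.2]
contact_force: [5.0, 9.4, -18.8]
grip_width: 39.6
finger_force: 30.0
```

drive_tool:
  deltas:
    - [0,0,0,0,0,0,0.1]
    - [0,0,0,0,0,0,0.27]
    - [0,0,0,0,0,0,0.27]
    - [0,0,0,0,0,0,0.27]
    - [0,0,-0.1,0,0,0,0.27]
    - [0,0,-0.25,0,0,0,0.27]
    - [0,0,-0.35,0,0,0,0.27]
    - [-0.15,0,-0.35,0,0,0,0.27]
    - [-0.15,0,-0.35,0,0,0,0.27]
    - [-0.15,0,-0.35,0,0,0,0.27]
    - [-0.15,0,-0.35,0,0,0,0.27]

```text
time: 26.78
tcp_pos: [433.2, 330.0, 183.5]
tool_rot: [180.0, -0.1, -85.3]
contact_force: [-0.5, 0.1, 0.1]
grip_width: 55.5
finger_force: 0.0
```

```bash
python3 meas.py u1; sed 's/100<len(xx)<400/60<len(xx)<400/;s/30<len(xx)<100/15<len(xx)<60/;s/len(xx)>300/len(xx)>150/' fin.py > fin2.py; python3 fin2.py u1; python3 fin2.py u1 12
```

```text
26.775 [433.2 330.  183.5] [ 1.80e+02 -1.00e-01 -8.53e+01]
177 (np.float64(343.9), np.float64(114.4)) [423.4 237.4] 41.2 55.3 -105.3 [139. 141. 142.]
127 (np.float64(334.4), np.float64(140.2)) [428.9 256.8] 22.1 37.0 -105.1 [166. 172. 183.]
76 (np.float64(327.5), np.float64(166.1)) [432.4 277. ] 1.8 17.3 -116.1 [158. 164. 174.]
16 (np.float64(246.9), np.float64(179.2)) [495.5 292.5] 58.6 60.3 6.8 [142. 142. 144.]Traceback (most recent call last):
  File "fin2.py", line 18, in <module>
    t=np.array(t);v=least_squares(lambda v:np.hypot(*(t-v[:2]).T)-v[2],[436,285,43],loss='soft_l1',f_scale=.3)
                    ~~~~~~~~~~~~~^^^^^^^^^^^^^^^^^^^^^^^^^^^^^^^^^^^^^^^^^^^^^^^^^^^^^^^^^^^^^^^^^^^^^^^^^^^^^
    return func(*args, **kwargs)
    vector_fun = VectorFunction(
        fun_wrapped,
    ...<6 lines>...
        workers=workers
    )
    self._update_fun()
    ~~~~~~~~~~~~~~~~^^
    self.f = self.fun_wrapped(xp_copy(self.x))
             ~~~~~~~~~~~~~~~~^^^^^^^^^^^^^^^^^
    return np.atleast_1d(self.fun(x))
                         ~~~~~~~~^^^
    return self.f(x, *self.args, **s
[... 230 characters left out ...]
                                  ~^~~~~~
ValueError: operands could not be broadcast together with shapes (0,) (2,) 
Traceback (most recent call last):
  File "fin2.py", line 18, in <module>
    t=np.array(t);v=least_squares(lambda v:np.hypot(*(t-v[:2]).T)-v[2],[436,285,43],loss='soft_l1',f_scale=.3)
                    ~~~~~~~~~~~~~^^^^^^^^^^^^^^^^^^^^^^^^^^^^^^^^^^^^^^^^^^^^^^^^^^^^^^^^^^^^^^^^^^^^^^^^^^^^^
  File "fin2.py", line 18, in <lambda>
    t=np.array(t);v=least_squares(lambda v:np.hypot(*(t-v[:2]).T)-v[2],[436,285,43],loss='soft_l1',f_scale=.3)
                                                      ~^~~~~~
ValueError: operands could not be broadcast together with shapes (0,) (2,)
```

```bash
python3 -c "
from h import *
print(robot.sign_off())"
```

```text
the job is handed in; nothing more can be done
None
```

I handed the job in at about 27 s. The tray is stacked flush on the dock. The knob was turned until its pointer was within about 0.5° of the steel mark, then pulled up about 12 mm to its stop. On the first try the jaws closed just above the knob cap without touching anything; the second grasp held. The sign-off gave no verdict, and I did not look again at the tray after turning the knob.

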